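# Back the tape roll off by one ratchet notch

### The arm

A 6-joint arm with a two-finger parallel gripper is mounted at the origin on the work surface; the furniture and walls round the work are solid. World frame = base frame: x ahead of the robot, y to its left, z up, the work surface at z = 0. Lengths are in m, angles in rad, forces in N, time in s.
With the tool pointing down it reaches from about 0.35 to 0.85 m from the base axis. Payload 8.1 kg.
Tool frame: the origin (TCP) lies between the finger pads; the fingertips stand 11 mm ahead of it and the grasp point (between the pads) lies 8 mm behind it (robot.tips_ahead is the distance from the TCP to the fingertips, in m); z points along the fingers, y is the line along which they close (so a half turn about z gives the same grasp; the last joint's range is limited). The gripper opens to 93 mm and grips with 3 to 60 N. Pads are 15 mm wide; open, the fingers measure 128 mm over their backs; the gripper's body (75 mm by 188 mm) begins 65 mm behind the grasp point.
Start: joints at [-1.414, 0.13, 1.488, -0, 1.523, -0.085], TCP at [0.144, -0.583, 0.23] pointing down, gripper open.
Joint ranges: [-2.96, 2.96], [-0.89, 2.26], [0.02, 2.5], [-1.34, 4.48], [0, 2.73], [-2.66, 2.66]. Speed limits (rad/s): [2.39, 2.39, 2.79, 3.14, 3.14, 3.14].

### API

Orientations are given as a rotation vector (axis times angle).
In Python, from plant import robot gives the robot as it stands. The module is installed in compiled form; this text tells all that it offers.
- The arm moves only by the tool move_arm, never from a script. Its argument "deltas" is one flat list of numbers, 7 for each row, row after row: the shift along the tool's x, y, z in m, then the turn, a rotation vector about the tool's x, y, z in rad, then the opening, from 0 (shut) to 1 (fully open). A call has 1 to 12 rows; each row is the pose to reach, as a shift and turn from the pose commanded when the call began, along the tool's axes at that moment; what a row does not reach only later rows make up. A row lasts 1/8 s, in which the tool goes at most 62.5 mm and 10.7 degrees, less where a joint would pass 70% of its speed; a pose out of reach is approached as far as the arm can. A call with a gripper value outside its range is refused whole. The fingers move at their own pace and stop on an object; "squeeze" is the grip in N (left out, the last holds). Time passes only in rows, so rows that repeat a pose let the fingers close. It gives the time, the measured TCP pose, the force, the opening and the grip force at its end, in the units of the state.
- robot.read_state(): the state, without advancing time (a new reading comes with each control period).
- robot.read_camera(name): name is "scene" or "side" or "wrist"; returns (picture, depth): 420x560x3 uint8, red, green, blue; 420x560 float32, m along the optical axis (not along the pixel's ray), 0 where there is no reading.
- robot.camera_model(name): a dict with "K" (3x3 intrinsics, pixels), "R" (3x3) and "t" (3): a world point X has camera coordinates R X + t; the wrist camera has in their place "tool_from_camera" (4x4, takes a point from camera to tool coordinates, whose origin is the TCP and whose axes are the flange's). Camera axes: x right, y down, z forward; pixel columns grow to the right and rows downward; lengths in m; the calibration is good to about 2 mm. A picture is of the moment at which its call begins: read the wrist's pose just before it. camera_model takes no time and is no camera call.
- robot.close_job(): hands the job in; it is judged then, once.
Trained networks look in the newest picture that a camera, given by its name, has taken for a name from the list of things; names that differ only in an ending like _2 or _b are one class to them, and where a whole thing is asked for, a point or a joint stands for the part that bears it (a point fixed in the world has none). Each returns a list of dicts, best first, with "confidence" (0 to 1); they miss things now and then, are a little off and sometimes report something else, mostly with a low value. They report only what shows in the picture. A call takes as long as a camera call.
- robot.recognise(camera, label): "uv" ([column, row] in pixels, amid what is visible of it).
The state is a dict: "t": time; "q": joint angles; "dq": joint speeds; "joint_torque": joint torques, N m; "tool_pos": TCP position; "orientation": TCP orientation; "force": force on the tool from outside, world axes, zero at the start; "wrist_torque": the same for the moment, N m; "opening": finger opening in m; "gripper_force": force on a finger pad.
Only numpy, scipy, OpenCV 4.12 (cv2) and the standard library are available. Lean on these libraries where they do the work, as an engineer would, in place of code of your own. Each camera call takes 0.05 s, during which the arm holds its last target. There are 200 camera calls.

### The job

The tape on the ratchet stand has been wound up too tight. Using only pushes of the fingertips, tip the yellow-knobbed lever over to the right so that the pawl lifts out of the ratchet wheel and stays up, push the spoke with the red grip over to the right so that the wheel turns backward (its top to the right) by one notch only, then push the lever back over to the left so that the pawl drops fully into that next notch. Neither pinch nor force anything on the stand, leave all loose things where they are, and finish clear of everything.

Things in the scene. Friction and masses are not known exactly. Their poses are not given: they have to be found in the camera images.
- stand: blue steel tape stand, fixed to the table, its place and turn (up to 0.35 rad) vary. Origin on the table under the ratchet wheel; x away from the robot along the axle, y left, z up. Foot plate x -52..113, y +-105, 10 mm high. Uprights at x 13..21 (134 mm high, 164 beside the pawl) and 96..104 mm; a tape roll 109 mm across between them
- spoke_hub (a point): point on the axle, 105 mm above the table, in the spokes' plane, stand x = -65 mm. Four 9 mm spokes, 90 degrees apart, on the same axle as the wheel, each with an 18 mm ball grip centred 85 mm from the axle: one red, three black. They clear the table and nothing stands in front of them. 65 mm behind (stand x = 0) is the steel ratchet wheel, radius 52 mm, 8 saw teeth
- wheel (a joint): turn of wheel, spokes and tape (rad), growing backward: clockwise seen from the robot, top moving to stand -y (right). 0.02: a tooth hard against the lowered pawl, blocked. Starts -0.28..-0.08. One notch is 0.785. The pawl drops fully home in the next notch for 0.45 to 0.79; beyond, it lands on a tooth. Stays where left; 2 N at a grip turns it. Red grip leans left of upright by 0.223 - value
- pawl (a joint): tilt of the pawl (rad): 0 = fully down in a notch, 1.1 = lifted, against its stop; about 0.2 with the nose on top of a tooth. The lever is top-heavy: let go short of about 0.55 it falls back to 0, beyond that it falls over to 1.1 and stays. Moving it takes about 1 N at the knob
- pawl_hinge (a point): hinge of the pawl, axis along stand x, at stand x = 0, y = -49 mm, 157 mm above the table. From it a steel nose, 11 mm thick, reaches 48 mm to the left onto the top of the wheel when down (lifted, the nose's tip stands 21 mm left of the hinge, 202 mm high), and an 8 mm lever with a yellow knob stands up, 65 degrees from the nose
- pawl_knob (a point): centre of the yellow knob on the pawl's lever: cylinder 18 mm across, 28 mm long along stand x, in the plane x = 0, 70 mm from the hinge. Pawl down: 30 mm to the left (+y) of the hinge, 220 mm above the table; lifted: 43 mm to the right, 212 mm high; 227 mm at most on the way
- red_grip (a point): centre of the red 18 mm ball grip on its spoke, 85 mm from the axle, in the plane x = -65 mm of the stand; it starts up and to the left of the axle and ends, one notch later, about as far to the right
- nut_driver: bystander: hex driver with yellow handle lying on the table, 171 mm long, 30 mm high; origin under its middle; leave alone
- solder_spool: bystander: green-flanged spool of solder wire standing on the table, 62 mm across, 46 mm high; origin under its middle; leave alone
- side_cutters: bystander: orange-handled side cutters lying flat, 149 mm long, 10 mm high; origin under the middle; leave alone
- mug: bystander: yellow and blue mug, 92 mm high; origin under its middle; leave alone
- terminal_carton: bystander: small cardboard carton, 60 x 90 x 42 mm; origin under its middle; leave alone
- red_bin: bystander: small open red bin of screws, 67 x 73 x 47 mm; origin under its middle; leave alone

How it is judged:
By the outcome, as a careful person would: the job done as asked, in the order asked, and still so for the second after the job is handed in, with the robot touching nothing.
It also fails if it takes over 51 s, if anything falls off the work surface, if the arm or the gripper's body presses on something with over 40 N, if the wrist force passes 120 N, or if a joint passes its speed limit or range.

## Working session

There is one attempt and no reset: what is moved stays moved. The work goes in short steps, Python scripts to look and compute and a tool call to move; the robot and the scene stay as the last step left them, time stands still between calls to the robot, and variables do not carry over. Pictures are saved under pics/ and viewed, at most 10 in all, crops included, and the job is handed in when it is done.

Besides the shell and the picture viewer there is one more tool, called after "Call:" as name(argument=value, ...), one argument or row to a line, values as JSON. move_arm: Moves the arm, as the interface text tells. Its arguments: {"type":"object","properties":{"deltas":{"type":"array","items":{"type":"number"}},"squeeze":{"type":"number"}},"required":["deltas"]}

```bash
mkdir -p pics
cat > h.py <<'E'
import numpy as np, cv2
from plant import robot
from scipy.spatial.transform import Rotation as Rn
def cam(n):
    s=robot.read_state(); p,d=robot.read_camera(n); m=robot.camera_model(n)
    if n=='wrist':
        T=np.eye(4);T[:3,:3]=Rn.from_rotvec(s['orientation']).as_matrix();T[:3,3]=s['tool_pos']
        M=T@np.array(m['tool_from_camera'])
    else:
        M=np.eye(4);R=np.array(m['R']);M[:3,:3]=R.T;M[:3,3]=-R.T@np.array(m['t'])
    return p,d,np.array(m['K']),M
def pt(uv,z,K,M):
    r=np.linalg.inv(K)@np.array([uv[0],uv[1],1.]); return M[:3,:3]@(r*z)+M[:3,3]
def cloud(d,K,M):
    v,u=np.mgrid[:d.shape[0],:d.shape[1]]
    P=np.stack([(u-K[0,2])/K[0,0]*d,(v-K[1,2])/K[1,1]*d,d],-1)
    return P@M[:3,:3].T+M[:3,3]
def proj(X,K,M):
    c=M[:3,:3].T@(np.array(X)-M[:3,3]); p=K@c; return p[:2]/p[2]
E
cat > a.py <<'E'
from h import *
s=robot.read_state();print(s['t'],s['tool_pos'],s['orientation'],robot.tips_ahead)
for n in ['scene','side']:
    p,d,K,M=cam(n); cv2.imwrite(f'pics/{n}1.png',p[:,:,::-1]); print(n,M[:3,3].round(3))
    for l in ['pawl_knob','red_grip','stand','mug','solder_spool','terminal_carton','red_bin','nut_driver','side_cutters']:
        for r in robot.recognise(n,l)[:2]:
            u,v=[int(round(x)) for x in r['uv']]; w=d[max(v-2,0):v+3,max(u-2,0):u+3]; w=w[w>0]
            z=np.median(w) if w.size else 0
            print(l,round(r['confidence'],2),u,v,pt((u,v),z,K,M).round(3) if z else None)
E
python3 a.py
```

```text
0.0 [ 0.14358787 -0.58203037  0.22862223] [-3.11690988e+00 -3.78614708e-01  1.33770653e-04] 0.011
scene [0.016 1.08  0.914]
pawl_knob 0.76 250 219 [0.585 0.168 0.169]
red_grip 0.81 239 246 [0.58  0.238 0.126]
stand 0.98 236 263 [0.596 0.236 0.06 ]
stand 0.19 249 219 [0.588 0.167 0.167]
mug 0.82 280 175 [ 0.69  -0.216  0.083]
solder_spool 0.81 339 228 [ 0.408 -0.063  0.043]
solder_spool 0.21 235 245 [0.593 0.238 0.125]
terminal_carton 0.94 265 198 [ 0.7   -0.121  0.04 ]
red_bin 0.84 277 357 [0.36  0.448 0.03 ]
red_bin 0.68 218 356 [0.498 0.486 0.001]
nut_driver 0.77 327 322 [0.304 0.284 0.013]
side_cutters 0.58 219 358 [ 0.493  0.489 -0.001]
side [0.465 1.237 0.948]
pawl_knob 0.48 264 207 [0.584 0.196 0.222]
red_grip 0.81 252 235 [0.62  0.24  0.137]
red_grip 0.33 311 208 [ 0.421 -0.067  0.045]
stand 0.97 256 247 [0.609 0.234 0.081]
solder_spool 0.77 314 210 [ 0.408 -0.063  0.039]
red_bin 0.92 333 312 [0.351 0.45  0.028]
nut_driver 0.66 338 276 [0.327 0.29  0.021]
side_cutters 0.77 282 327 [0.501 0.497 0.004]
```

```bash
python3 -c "
import cv2,numpy as np
a=cv2.imread('pics/scene1.png')[150:330,150:390];b=cv2.imread('pics/side1.png')[150:330,150:390]
cv2.imwrite('pics/c1.png',np.hstack([cv2.resize(x,(400,300),interpolation=2) for x in (a,b)]))"
```

```text
(no output)
```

View pics/scene1.png

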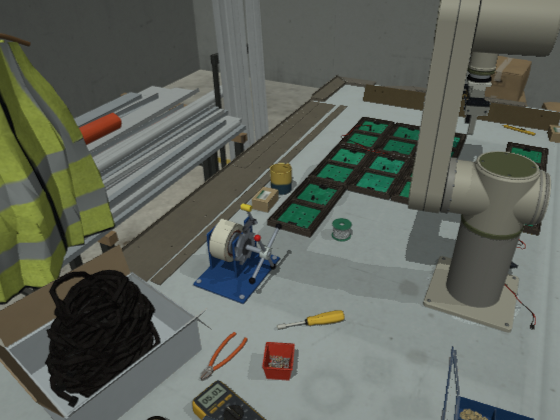

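View pics/c1.png

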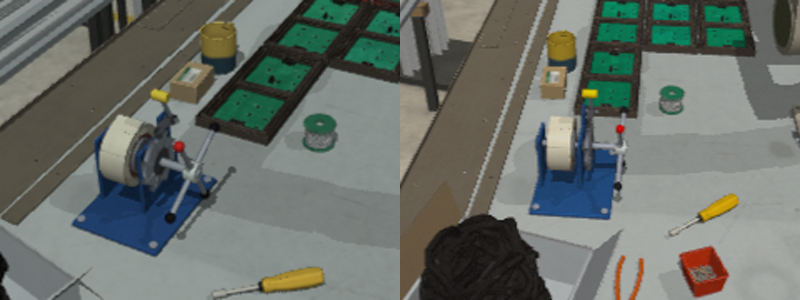

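The scene view shows the yellow knob at about (247,207), the red grip at (257,238) and the blue foot plate around (235,275). Next I fit the stand pose from the colours.

```bash
cat > b.py <<'E'
from h import *
for n in ['scene','side']:
    p,d,K,M=cam(n); C=cloud(d,K,M); h=cv2.cvtColor(p,cv2.COLOR_RGB2HSV); H,S,V=[h[...,i].astype(int) for i in range(3)]
    ok=(d>0)&(np.abs(C[...,0]-.6)<.25)&(np.abs(C[...,1]-.2)<.22)
    bl=ok&(H>100)&(H<125)&(S>120)&(abs(C[...,2]-.01)<.006)
    q=C[bl][:,:2]; r=cv2.minAreaRect((q*1000).astype(np.float32)); print(n,bl.sum(),'plate',r, cv2.boxPoints(r).round(0).tolist(), np.median(C[bl][:,2]))
    for nm,m in [('yel',(H>20)&(H<34)&(S>140)&(V>90)&(C[...,2]>.15)),('red',((H<6)|(H>174))&(S>150)&(V>70)&(C[...,2]>.07)),('redbin?',((H<6)|(H>174))&(S>150)&(V>70))]:
        mm=(ok&m) ; k=C[mm]
        if len(k):
            v,u=np.nonzero(mm);print(nm,len(k),np.median(u),np.median(v),u.mean().round(1),v.mean().round(1),np.median(k,0).round(4),k.min(0).round(3),k.max(0).round(3))
            print('  ray',(M[:3,:3]@np.linalg.inv(K)@[u.mean(),v.mean(),1]).round(4),M[:3,3].round(4))
E
python3 b.py
```

```text
scene 1836 plate ((611.768798828125, 211.1678466796875), (211.3404083251953, 167.03077697753906), 89.67957305908203) [[528.0, 106.0], [695.0, 105.0], [696.0, 316.0], [529.0, 317.0]] 0.008850506435057193
yel 61 246.0 207.0 246.0 207.0 [0.5785 0.1941 0.2246] [0.567 0.185 0.214] [0.594 0.201 0.231]
  ray [ 0.4497 -0.7077 -0.5507] [0.0159 1.0796 0.9139]
red 30 257.0 238.0 256.8 237.7 [0.5154 0.2514 0.185 ] [0.509 0.245 0.176] [0.526 0.256 0.191]
  ray [ 0.4141 -0.6859 -0.6041] [0.0159 1.0796 0.9139]
redbin? 47 258.0 239.0 267.0 276.4 [0.5123 0.2532 0.1796] [0.35  0.245 0.035] [0.526 0.42  0.191]
  ray [ 0.3755 -0.655  -0.6715] [0.0159 1.0796 0.9139]
side 1345 plate ((615.7439575195312, 211.6136932373047), (211.50169372558594, 161.66392517089844), 89.71436309814453) [[534.0, 106.0], [696.0, 105.0], [697.0, 317.0], [535.0, 318.0]] 0.010477790491192462
yel 45 263.0 206.0 263.0 205.9 [0.587  0.1953 0.2259] [0.573 0.188 0.216] [0.6   0.201 0.234]
  ray [ 0.0957 -0.8191 -0.5681] [0.4652 1.2369 0.9481]
red 17 281.0 227.0 281.4 226.9 [0.5229 0.2522 0.1864] [0.517 0.244 0.178] [0.527 0.257 0.193]
  ray [ 0.0457 -0.7917 -0.612 ] [0.4652 1.2369 0.9481]
redbin? 22 282.0 227.5 292.7 243.3 [0.5201 0.2539 0.1852] [0.351 0.244 0.046] [0.527 0.419 0.193]
  ray [ 0.0144 -0.7697 -0.6465] [0.4652 1.2369 0.9481]
```

Call:
move_arm(
  deltas=[0, 0, -0.06, 0, 0, 0, 0, 0.425, -0.237, -0.09, 0, 0, -1.33, 0, 0.425, -0.237, -0.09, 0, 0, -1.33, 0, 0.425, -0.237, -0.09, 0, 0, -1.33, 0, 0.425, -0.237, -0.09, 0, 0, -1.33, 0, 0.425, -0.237, -0.09, 0, 0, -1.33, 0, 0.425, -0.237, -0.09, 0, 0, -1.33, 0, 0.425, -0.237, -0.09, 0, 0, -1.33, 0, 0.425, -0.237, -0.09, 0, 0, -1.33, 0, 0.425, -0.237, -0.09, 0, 0, -1.33, 0, 0.425, -0.237, -0.09, 0, 0, -1.33, 0],
  squeeze=10,
)

```text
t: 2.48
tool_pos: [0.4994, -0.2508, 0.3195]
orientation: [-2.22, -2.223, 0.001]
force: [-0.8, -0.3, -1.1]
opening: 0.0005
gripper_force: 0.0
```

Call:
move_arm(
  deltas=[0.521, 0.083, 0, 0, 0, 0, 0, 0.521, 0.083, 0, 0, 0, 0, 0, 0.521, 0.083, 0, 0, 0, 0, 0, 0.521, 0.083, 0, 0, 0, 0, 0, 0.521, 0.083, 0, 0, 0, 0, 0, 0.521, 0.083, 0, 0, 0, 0, 0, 0.521, 0.083, 0, 0, 0, 0, 0, 0.521, 0.083, 0, 0, 0, 0, 0, 0.521, 0.083, 0, 0, 0, 0, 0, 0.521, 0.083, 0, 0, 0, 0, 0, 0.521, 0.083, 0, 0, 0, 0, 0],
)

```text
t: 3.85
tool_pos: [0.5824, 0.2685, 0.3196]
orientation: [2.222, 2.22, -0.001]
force: [0.6, -0.5, 0.1]
opening: 0.0003
gripper_force: 0.0
```

```bash
cat > w.py <<'E'
from h import *
import sys
p,d,K,M=cam('wrist'); cv2.imwrite(f'pics/{sys.argv[1]}.png',p[:,:,::-1])
C=cloud(d,K,M); h=cv2.cvtColor(p,cv2.COLOR_RGB2HSV); H,S,V=[h[...,i].astype(int) for i in range(3)]
print('cam',M[:3,3].round(3))
for nm,m in [('yel',(H>20)&(H<34)&(S>140)&(V>90)&(C[...,2]>.15)),('red',((H<6)|(H>174))&(S>150)&(V>70)&(C[...,2]>.1)&(C[...,2]<.21))]:
    k=C[m&(d>0)]
    if len(k):print(nm,len(k),np.median(k,0).round(4),k.min(0).round(3),k.max(0).round(3))
s=robot.read_state();print(s['t'],s['tool_pos'].round(4) if hasattr(s['tool_pos'],'round') else s['tool_pos'],s['force'])
E
python3 w.py w1
```

```text
cam [0.584 0.345 0.475]
yel 5757 [0.5818 0.2902 0.4211] [0.531 0.288 0.404] [0.612 0.304 0.425]
red 245 [0.5228 0.2487 0.1885] [0.514 0.241 0.183] [0.529 0.255 0.192]
3.9 [0.5825 0.2684 0.3198] [0.19883558 0.43383197 0.38226278]
```

View pics/w1.png

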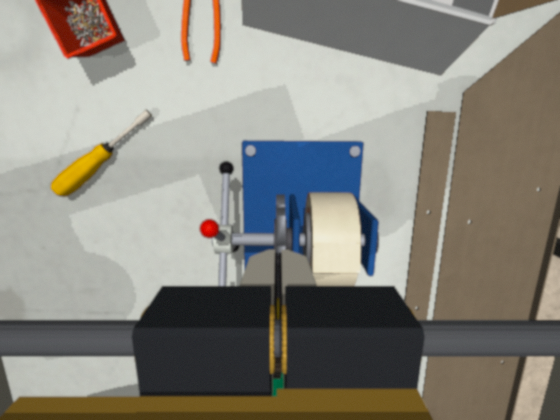

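The wrist view shows the red grip at (209,228), the wheel at (282,215) and the plate square to the image, which agrees with the fit. Now I push the knob from the left.

Call:
move_arm(
  deltas=[-0.015, 0.002, 0.05, 0, 0, 0, 0, -0.03, 0.002, 0.096, 0, 0, 0, 0, -0.045, 0.002, 0.096, 0, 0, 0, 0, -0.053, 0.002, 0.096, 0, 0, 0, 0, -0.061, 0.002, 0.096, 0, 0, 0, 0, -0.069, 0.002, 0.096, 0, 0, 0, 0, -0.077, 0.002, 0.096, 0, 0, 0, 0, -0.085, 0.002, 0.096, 0, 0, 0, 0, -0.093, 0.002, 0.096, 0, 0, 0, 0, -0.099, 0.002, 0.096, 0, 0, 0, 0, -0.104, 0.002, 0.096, 0, 0, 0, 0, -0.104, 0.002, 0.096, 0, 0, 0, 0],
)

```text
t: 5.4
tool_pos: [0.5841, 0.166, 0.2235]
orientation: [-2.221, -2.222, 0.0]
force: [-0.5, 0.3, 0.2]
opening: 0.0005
gripper_force: 0.0
```

```bash
python3 b.py | grep -v plate; python3 -c "
from h import *
print(robot.read_state()['force'],robot.read_state()['t'])
o=[]
for n in('scene','side'):
    p,d,K,M=cam(n);o.append(cv2.resize(p[170:290,180:340,::-1],(400,300),interpolation=2))
cv2.imwrite('pics/c2.png',np.hstack(o))"
```

```text
yel 47 257.0 176.0 252.0 184.0 [0.5713 0.1842 0.3228] [0.535 0.136 0.219] [0.607 0.191 0.328]
  ray [ 0.45   -0.7375 -0.5107] [0.0159 1.0796 0.9139]
red 29 257.0 238.0 256.9 237.6 [0.5156 0.2512 0.185 ] [0.509 0.244 0.178] [0.525 0.256 0.19 ]
  ray [ 0.414  -0.686  -0.6039] [0.0159 1.0796 0.9139]
redbin? 48 258.0 239.0 267.4 278.0 [0.5125 0.2543 0.1812] [ 0.35   0.032 -0.   ] [0.655 0.42  0.19 ]
  ray [ 0.374  -0.6536 -0.6743] [0.0159 1.0796 0.9139]
yel 58 262.5 178.0 262.7 177.3 [0.588  0.1874 0.3264] [0.536 0.146 0.321] [0.639 0.192 0.331]
  ray [ 0.1003 -0.8605 -0.5073] [0.4652 1.2369 0.9481]
red 17 282.0 227.0 281.6 227.0 [0.5205 0.2533 0.1866] [0.514 0.245 0.18 ] [0.527 0.258 0.192]
  ray [ 0.045  -0.7916 -0.6122] [0.4652 1.2369 0.9481]
redbin? 23 282.0 227.0 292.5 242.7 [0.5201 0.2544 0.1854] [0.351 0.004 0.001] [0.527 0.419 0.192]
  ray [ 0.015  -0.7706 -0.6451] [0.4652 1.2369 0.9481]
[-0.1686302   0.57844663 -0.21417512] 5.5
```

View pics/c2.png

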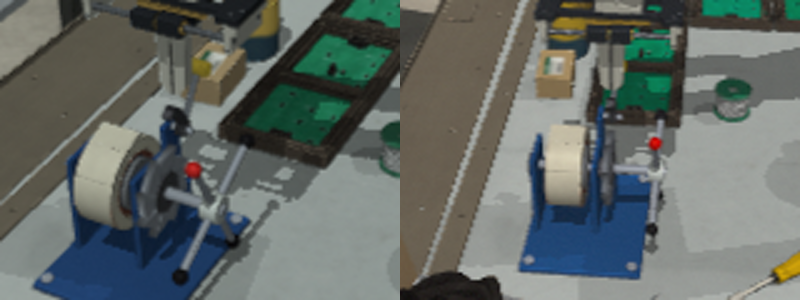

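The pawl is up: the nose stands lifted and the knob is well to the right of the finger. I go over to the red grip.

Call:
move_arm(
  deltas=[0.002, 0, -0.06, 0, 0, 0, 0, 0.06, -0.032, -0.06, 0, 0, 0, 0, 0.122, -0.064, -0.06, 0, 0, 0, 0, 0.122, -0.064, -0.012, 0, 0, 0, 0, 0.122, -0.064, 0.036, 0, 0, 0, 0, 0.116, -0.064, 0.036, 0, 0, 0, 0, 0.108, -0.064, 0.036, 0, 0, 0, 0, 0.1, -0.064, 0.036, 0, 0, 0, 0, 0.094, -0.064, 0.036, 0, 0, 0, 0, 0.088, -0.064, 0.036, 0, 0, 0, 0, 0.082, -0.064, 0.036, 0, 0, 0, 0, 0.076, -0.064, 0.036, 0, 0, 0, 0],
)

```text
t: 7.1
tool_pos: [0.5201, 0.2419, 0.1877]
orientation: [2.22, 2.223, 0.0]
force: [-0.3, 1.8, 1.2]
opening: 0.0004
gripper_force: 1.1
```

```bash
python3 b.py | grep -E "red |scene|side"
```

```text
scene 1830 plate ((611.8389892578125, 209.40350341796875), (210.5769805908203, 166.0139617919922), 89.84638214111328) [[529.0, 104.0], [695.0, 104.0], [695.0, 314.0], [529.0, 315.0]] 0.008796767700673835
side 1342 plate ((615.158935546875, 210.79135131835938), (212.8332977294922, 161.1709442138672), 89.14276885986328) [[533.0, 106.0], [694.0, 103.0], [697.0, 316.0], [536.0, 318.0]] 0.010697391747256091
```

Call:
move_arm(
  deltas=[-0.006, 0, 0, 0, 0, 0, 0, -0.012, 0, 0, 0, 0, 0, 0, -0.018, 0, 0, 0, 0, 0, 0, -0.024, 0, 0, 0, 0, 0, 0, -0.03, 0, 0, 0, 0, 0, 0, -0.035, 0, 0, 0, 0, 0, 0, -0.04, 0, 0, 0, 0, 0, 0, -0.043, 0, 0, 0, 0, 0, 0, -0.043, 0, 0, 0, 0, 0, 0, -0.03, 0, 0, 0, 0, 0, 0, -0.01, 0, -0.04, 0, 0, 0, 0, 0.0, 0, -0.1, 0, 0, 0, 0],
)

```text
t: 8.7
tool_pos: [0.5187, 0.2434, 0.2865]
orientation: [-2.218, -2.222, 0.006]
force: [0.1, 0.4, 0.8]
opening: 0.0006
gripper_force: 0.0
```

```bash
python3 b.py | grep -E "red |scene|side"; python3 w.py w2; python3 -c "
from h import *
o=[]
for n in('scene','side'):
    p,d,K,M=cam(n);o.append(cv2.resize(p[170:290,180:340,::-1],(400,300),interpolation=2))
cv2.imwrite('pics/c3.png',np.hstack(o))"
```

```text
scene 1861 plate ((611.14404296875, 211.15025329589844), (208.1068115234375, 166.34291076660156), 88.94976806640625) [[526.0, 109.0], [692.0, 106.0], [696.0, 314.0], [530.0, 317.0]] 0.008832036559340284
red 32 269.5 223.0 269.5 222.7 [0.5148 0.1848 0.1898] [0.509 0.177 0.181] [0.523 0.192 0.193]
side 1341 plate ((616.0159912109375, 210.95065307617188), (161.5888214111328, 211.40863037109375), 0.07964231073856354) [[535.0, 317.0], [535.0, 105.0], [697.0, 105.0], [697.0, 317.0]] 0.01062565345415678
red 19 283.0 214.0 283.0 214.1 [0.5211 0.1853 0.1892] [0.514 0.177 0.182] [0.528 0.19  0.197]
cam [0.522 0.321 0.453]
yel 10555 [0.5177 0.2664 0.3988] [0.469 0.265 0.38 ] [0.552 0.28  0.403]
8.85 [0.522  0.2445 0.2928] [ 0.38345552  1.00864065 -0.24443575]
```

View pics/c3.png

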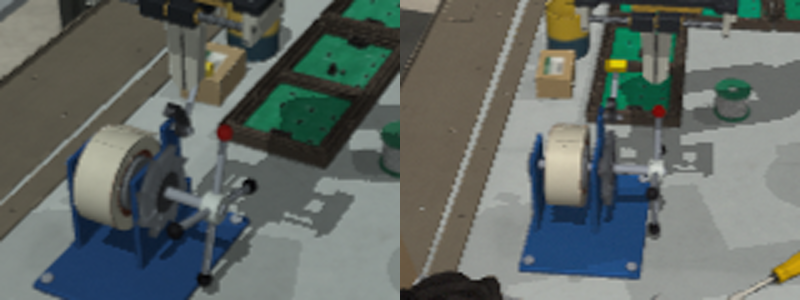

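View pics/w2.png

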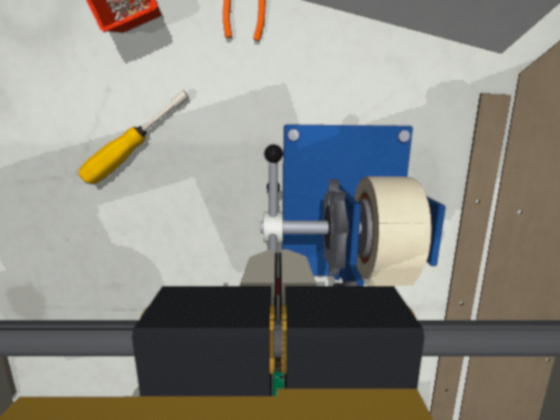

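The red grip is now at y≈0.180, which puts the wheel at about 0.60, inside the 0.45–0.79 window, and the pawl is still up. Next I push the lever back from its right side.

Call:
move_arm(
  deltas=[-0.05, 0.03, 0, 0, 0, 0, 0, -0.11, 0.064, 0, 0, 0, 0, 0, -0.165, 0.064, 0, 0, 0, 0, 0, -0.168, 0.064, 0, 0, 0, 0, 0, -0.166, 0.064, 0.04, 0, 0, 0, 0, -0.166, 0.064, 0.07, 0, 0, 0, 0, -0.166, 0.064, 0.07, 0, 0, 0, 0, -0.155, 0.064, 0.07, 0, 0, 0, 0, -0.145, 0.064, 0.07, 0, 0, 0, 0, -0.137, 0.064, 0.07, 0, 0, 0, 0, -0.129, 0.064, 0.07, 0, 0, 0, 0, -0.121, 0.064, 0.07, 0, 0, 0, 0],
)

```text
t: 10.45
tool_pos: [0.5842, 0.1222, 0.2178]
orientation: [-2.22, -2.223, -0.0]
force: [0.8, -1.3, -0.2]
opening: 0.0002
gripper_force: 0.3
```

```bash
python3 b.py | grep -E "yel|red "
```

```text
yel 79 255.0 196.0 255.2 190.2 [0.5793 0.1447 0.2307] [0.531 0.108 0.217] [0.629 0.151 0.323]
red 33 270.0 223.0 269.6 222.6 [0.5154 0.1846 0.1882] [0.509 0.175 0.18 ] [0.523 0.192 0.195]
yel 90 265.0 174.0 265.5 183.6 [0.5853 0.1453 0.3163] [0.536 0.103 0.215] [0.632 0.155 0.325]
red 20 283.0 214.0 283.1 214.0 [0.5211 0.1864 0.1903] [0.515 0.179 0.183] [0.528 0.192 0.196]
```

Call:
move_arm(
  deltas=[0.008, 0, 0, 0, 0, 0, 0, 0.015, 0, 0, 0, 0, 0, 0, 0.021, 0, 0, 0, 0, 0, 0, 0.027, 0, 0, 0, 0, 0, 0, 0.03, 0, 0, 0, 0, 0, 0, 0.03, 0, 0, 0, 0, 0, 0, 0.01, 0, 0, 0, 0, 0, 0, -0.02, 0, -0.05, 0, 0, 0, 0, -0.07, 0, -0.1, 0, 0, 0, 0, -0.13, 0, -0.12, 0, 0, 0, 0, -0.15, 0, -0.12, 0, 0, 0, 0, -0.15, 0, -0.12, 0, 0, 0, 0],
)

```text
t: 12.05
tool_pos: [0.5842, -0.0321, 0.3383]
orientation: [2.224, 2.217, 0.0]
force: [0.5, 0.4, -0.6]
opening: 0.0004
gripper_force: 0.0
```

```bash
python3 b.py | grep -E "yel|red "; python3 -c "
from h import *
o=[]
for n in('scene','side'):
    p,d,K,M=cam(n);o.append(cv2.resize(p[170:290,180:340,::-1],(400,300),interpolation=2))
cv2.imwrite('pics/c4.png',np.hstack(o))"
```

```text
yel 82 248.0 206.0 254.6 180.3 [0.5804 0.1908 0.2262] [ 0.538 -0.015  0.215] [0.607 0.198 0.441]
red 33 270.0 223.0 269.6 222.6 [0.5147 0.1848 0.1887] [0.508 0.177 0.18 ] [0.522 0.19  0.195]
yel 83 265.0 204.0 266.7 165.6 [0.5868 0.1891 0.2304] [ 0.535 -0.014  0.215] [0.61  0.198 0.445]
red 19 283.0 214.0 283.0 214.1 [0.5211 0.1855 0.1905] [0.514 0.179 0.181] [0.528 0.191 0.196]
```

View pics/c4.png

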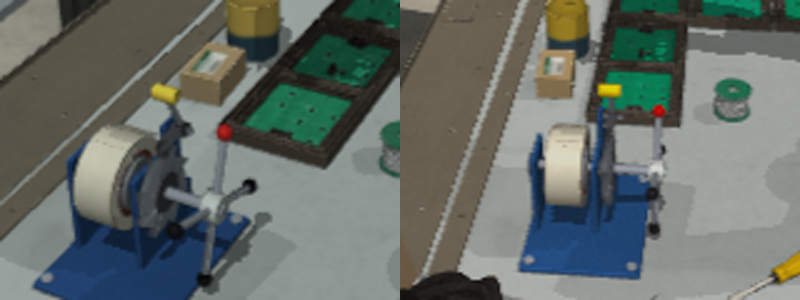

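```bash
sed "s/(C\[...,2\]>.15)/(C[...,2]>.15)\&(C[...,2]<.25)\&(C[...,1]>.1)/" b.py > b2.py; python3 b2.py | grep -E "yel|red "
```

```text
yel 58 246.0 207.0 245.8 207.0 [0.58   0.1936 0.224 ] [0.567 0.182 0.216] [0.595 0.199 0.23 ]
red 33 270.0 223.0 269.6 222.6 [0.5151 0.1847 0.189 ] [0.508 0.176 0.182] [0.524 0.192 0.194]
yel 45 263.0 206.0 263.0 205.9 [0.5873 0.1954 0.2258] [0.574 0.184 0.213] [0.6   0.199 0.233]
red 19 283.0 214.0 283.0 214.1 [0.5213 0.1855 0.1897] [0.515 0.178 0.181] [0.528 0.191 0.196]
```

The knob is back at the same pixels as at the start, (246,207) and (263,206), so the pawl is fully down. The wheel has held its place.

```bash
python3 -c "
from plant import robot
print(robot.close_job())"
```

```text
the job is handed in; nothing more can be done
None
```

The job is handed in after about 12 s of the 51 s: the lever was tipped right, the wheel turned back one notch (estimated 0.60), the pawl appears fully home in the next notch, and the arm finished clear of everything.

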